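# Check a tyre with the stick gauge

### The job

Check the pressure of the tyre: take the stick gauge from the parts bin, press it squarely and all the way down onto the wheel's open valve, and keep it pressed for a moment while the air pushes the white rod out. Then lift it off and lay it flat on the bench mat, centred well on the mat, with the rod still out as the air left it, so that I can read it. Do not drop the gauge, and leave the wrench, tyre lever, patch tin and spray can where they are.

Things in the scene. Friction and masses are not known exactly. Their poses are not given: they have to be found in the camera images.
- gauge_mid (a point): Stick pressure gauge, straight, 140 mm long, 70 to 110 g. Point on its axis half-way along; x axis runs along it from brass chuck (-x end) to rod end (+x). Along x: chuck -70 to -46 mm; blue octagonal barrel -46 to +58 mm, 13 mm across flats (grip here); black collar +58 to +70 mm. Chuck and collar are 18 mm across flats; lying, it rests on them, axis 9 mm up, and does not roll
- gauge_mouth (a point): Centre of the chuck's open mouth, at the gauge's -x end. The hole is 14.4 mm wide for 3 mm, then 10.8 mm wide down to 8 mm deep. The gauge starts lying in the bin with this end towards the bin's low lip and the rod end towards its high back, within 6 degrees of the bin's length, on the 4 mm floor
- gauge_seat (a point): Point on the gauge's axis at the bottom of the hole in the chuck, 62 mm from gauge_mid; it comes to within 1 mm of valve_tip when the gauge is fully pressed on
- rod_end (a point): Outer end of the gauge's white rod (4 mm square, marked every 5 mm, 6 mm end), on the gauge's axis. 76 mm from gauge_mid when the rod is in
- gauge_rod (a joint): How far the white rod has come out, m: 0 in, 0.040 at most. It slides stiffly (0.3 N) and stays where it is left, so it goes back if its end is knocked. A full pressing leaves it 18 to 34 mm out, by the tyre's pressure, which is not known beforehand
- valve_tip (a point): Centre of the top rim of the valve stem, which stands straight up from the wheel, tip 70 mm above the bench, 36 mm from the wheel's axis. Brass, 8 mm diameter, the top 2.5 mm tapered to 4.4 mm; cap off. A core pin 3.6 mm wide stands 3.6 mm above this point. Around it the tyre is 62 mm and the axle nut (19 mm wide) 69 mm high
- valve_core (a joint): How far the sprung core pin in the valve's mouth is pressed in, m: 0 out, 0.003 when the gauge is fully on. Its spring takes 4 N to begin and 7 N there; with the rod's drag about 11 N in all presses the gauge fully on, where it stops hard; 12 to 18 N is ample. The rod comes out in the last part of the stroke
- wheel: Pneumatic trolley wheel lying flat, bolted on a heavy bench stand; does not move. Black tyre 200 mm across, from 12 to 62 mm above the bench; origin on the bench under its axle; x axis points to the valve. It may lie left or right, turned any way
- bin: Green open parts bin, fixed; 172 mm long (x) by 120 mm wide (y), 4 mm walls and floor. Origin at the centre of its underside; x axis points to its high back, 105 mm tall; the sides are 45 mm, rising over the last 40 mm to the back; the lip at the -x end 28 mm tall. It lies on the other side of the mat from the wheel
- mat: Dark teal bench mat between bin and wheel, fixed, 220 mm (x) by 180 mm (y), 3 mm thick; origin at the centre of its underside. Free at the start: the gauge can be laid here to be taken another way, and it ends here
- wrench: Steel wrench lying beyond the mat, 170 mm long; leave alone
- tyre_lever: Orange plastic tyre lever lying between the robot and the mat, 125 mm long, 7 mm thick; leave alone
- patch_tin: Red and green patch tin, 90 x 54 x 23 mm, at the far left; leave alone
- spray_can: Spray can, 52 mm diameter, 150 mm tall, at the far right; leave alone

How it is judged:
On the way:
1. the gauge stands upright on the valve, pressed right down, and the air has pushed the rod out (value of joint valve_core above 0.0028 m and horizontal distance between gauge_seat and valve_tip below 0.003 m and angle between gauge_mid's own x axis and vertical below 0.14 rad and value of joint gauge_rod above 0.014 m), for 0.2 s.
At the end, for the whole second after the job is handed in: The gauge lies flat (within 8 degrees) and at rest on the mat, its middle within 85 mm (along) and 70 mm (across) of the mat's centre, released, the rod at least 14 mm out; the valve core is out again (angle between gauge_mid's own x axis and vertical between 1.42 and 1.72 rad and height (world z) of gauge_mid below 0.02 m and x of gauge_mid in the frame of mat between -0.085 and 0.085 m and y of gauge_mid in the frame of mat between -0.07 and 0.07 m and value of joint gauge_rod above 0.014 m and value of joint valve_core below 0.0008 m and contact force between gauge and the fingers below 0.1 N and linear speed of gauge below 0.01 m/s); the robot touches nothing.
It fails at once if the gauge is dropped (falls freely by more than about 5 cm) (contact force between gauge and anything else below 0.05 N and linear speed of gauge above 1 m/s).
It fails at once if a bystander is moved more than 30 mm (distance of any of wrench, tyre_lever, patch_tin, spray_can from where it was at the start of the episode above 0.03 m).
It also fails if it takes over 64 s, if anything falls off the work surface, if the arm or the gripper's body presses on something with over 40 N, if the wrist force passes 120 N, or if a joint passes its speed limit or range.

### The arm

A 6-joint arm with a two-finger parallel gripper is mounted at the origin on the work surface. World frame = base frame: x ahead of the robot, y to its left, z up, the work surface at z = 0. Lengths are in m, angles in rad, forces in N, time in s.
With the tool pointing down it reaches from about 0.275 to 0.825 m from the base axis. Payload 5.2 kg.
Tool frame: the origin (TCP) lies between the finger pads; the fingertips stand 14 mm ahead of it and the grasp point (between the pads) lies 5 mm behind it (r.tip_extent is the distance from the TCP to the fingertips, in m); z points along the fingers, y is the line along which they close (so a half turn about z gives the same grasp; the last joint's range is limited). The gripper opens to 93 mm and grips with 3 to 60 N. Pads are 15 mm wide; open, the fingers measure 128 mm over their backs; the gripper's body (75 mm by 188 mm) begins 65 mm behind the grasp point.
Start: joints at [0.907, 0.259, 1.535, -0, 1.348, -0.203], TCP at [0.245, 0.493, 0.233] pointing down, gripper open.
Joint ranges: [-3.14, 3.14], [-0.91, 2.08], [0.19, 2.58], [-1.22, 4.36], [0.22, 2.71], [-3.12, 3.12]. Speed limits (rad/s): [2.57, 2.57, 3.14, 3.14, 3.14, 3.14].

### API

Orientations are given as a unit quaternion [w, x, y, z].
In Python, from plant import r gives the robot as it stands. The module is installed in compiled form; this text tells all that it offers.
- The arm moves only by the shell command python3 -m inch 'ROWS' [FORCE]. ROWS is text: rows parted by semicolons, each of 7 numbers parted by spaces: the turn, a rotation vector about the world's x, y, z in rad, then the shift along the world's x, y, z in m, then the finger opening in m, from 0 to 0.093. In form: wx wy wz tx ty tz grip; .... A call has exactly 10 rows; each row shifts and turns the commanded pose from where the row before left it; what a row does not reach is not made up. A row lasts 1/12 s, in which the tool goes at most 41.7 mm and 7.16 degrees, less where a joint would pass 70% of its speed; a pose out of reach is approached as far as the arm can. A call is refused whole if a number of a shift passes 0.0417 or a number of a turn 0.125, either way. A call with a gripper value outside its range is refused whole. The fingers move at their own pace and stop on an object; FORCE is the grip in N (left out, the last holds). Time passes only in rows, so rows that do not move let the fingers close, or fill a call up. It gives the time, the measured TCP pose, the force, the opening and the grip force at its end, in the units of the state.
- r.get_obs(): the state, without advancing time (a new reading comes with each control period).
- r.grab_frame(name): name is "scene" or "side" or "wrist"; returns a dict with "image" (384x512x3 uint8, red, green, blue), "camera_matrix" (3x3 intrinsics, pixels), "position" and "attitude" of the camera in the world. Camera axes: x right, y up, looking along -z (the intrinsics and any distortion apply to the point x, -y, -z); pixel columns grow to the right and rows downward; lengths in m; the calibration is good to about 2 mm. A picture is of the moment at which its call begins. There is no depth.
- r.hand_in(): hands the job in; it is judged then, once.
The state is a dict: "clock": time; "joint_positions": joint angles; "joint_velocities": joint speeds; "effort": joint torques, N m; "ee_pos": TCP position; "eef_rot": TCP orientation; "ft_force": force on the tool from outside, world axes, zero at the start; "ft_torque": the same for the moment, N m; "width": finger opening in m; "grip_force": force on a finger pad.
Only numpy, scipy, OpenCV 4.12 (cv2) and the standard library are available. Lean on these libraries where they do the work, as an engineer would, in place of code of your own. Each camera call takes 0.05 s, during which the arm holds its last target. There are 200 camera calls.

## Working session

There is one attempt and no reset: what is moved stays moved. The work goes in short steps, Python scripts to look and compute and a shell command to move; the robot and the scene stay as the last step left them, time stands still between calls to the robot, and variables do not carry over. Pictures are saved under pics/ and viewed, at most 10 in all, crops included, and the job is handed in when it is done.

```bash
mkdir -p pics
cat > h.py <<'E'
import numpy as np, cv2
from scipy.spatial.transform import Rotation as R
from plant import r
def snap(cam,name,crop=None,scale=1):
    f=r.grab_frame(cam); np.savez(f'pics/{name}.npz',K=f['camera_matrix'],p=f['position'],q=f['attitude'])
    im=f['image'][:,:,::-1].copy(); cv2.imwrite(f'pics/{name}_raw.png',im)
    return im
def crop(im,name,x0,y0,x1,y1,s):
    cv2.imwrite(f'pics/{name}.png',cv2.resize(im[y0:y1,x0:x1],None,fx=s,fy=s,interpolation=cv2.INTER_CUBIC))
def cal(name):
    d=np.load(f'pics/{name}.npz'); q=d['q']
    A=R.from_quat(q,scalar_first=True).as_matrix() if q.size==4 else q.reshape(3,3)
    return d['K'],d['p'],A
def ray(name,u,v):
    K,p,A=cal(name); c=np.linalg.solve(K,[u,v,1]); return p,A@np.array([c[0],-c[1],-c[2]])
def at(name,u,v,z):
    p,d=ray(name,u,v); return p+d*(z-p[2])/d[2]
def proj(name,P):
    K,p,A=cal(name); c=A.T@(np.array(P)-p); c=K@np.array([c[0],-c[1],-c[2]]); return c[:2]/c[2]
E
python3 - <<'E'
from h import *
a=snap('scene','a');b=snap('side','b')
cv2.imwrite('pics/ab.png',cv2.resize(a,(800,600)))
cv2.imwrite('pics/b8.png',cv2.resize(b,(800,600)))
f=r.grab_frame('scene');print({k:v for k,v in f.items() if k!='image'}); print(cal('b')); print(r.get_obs())
E
```

```text
{'camera_matrix': array([[494.23174328,   0.        , 247.03235775],
       [  0.        , 494.23174328, 193.94737929],
       [  0.        ,   0.        ,   1.        ]]), 'position': array([ 1.30207382, -0.07754028,  0.94339916]), 'attitude': array([0.70160385, 0.25822469, 0.22501898, 0.62485079])}
(array([[385.4014962 ,   0.        , 256.95826142],
       [  0.        , 385.4014962 , 190.76354245],
       [  0.        ,   0.        ,   1.        ]]), array([ 0.41834581, -0.55161034,  0.72701475]), array([[ 0.94326414,  0.25717039, -0.21003844],
       [-0.33158038,  0.69615699, -0.63672592],
       [-0.01752733,  0.67024536,  0.74193258]]))
{'clock': 0.15, 'joint_positions': array([ 9.07202173e-01,  2.59179959e-01,  1.53580743e+00, -5.16819943e-06,
        1.34801214e+00, -2.02761790e-01]), 'joint_velocities': array([ 0.00020504, -0.0011507 , -0.00223109, -0.00076702, -0.00196417,
       -0.00014964]), 'effort': array([ 2.38105269e-03, -4.37641096e+01, -2.84233958e+01,  7.20387697e-02,
        3.79593379e-02, -5.15457441e-05]), 'ee_pos': array([0.24429556, 0.49232751, 0.23201607]), 'eef_rot': array([-2.92985818e-04,  2.28382112e-01,  9.73571321e-01, -6.39522830e-04]), 'ft_force': array([-0.04501138,  0.29303349,  0.63492117]), 'ft_torque': array([-0.00612632, -0.02698688,  0.02874452]), 'grip_force': 0.0, 'width': 0.09315937245227975}
```

View pics/ab.png

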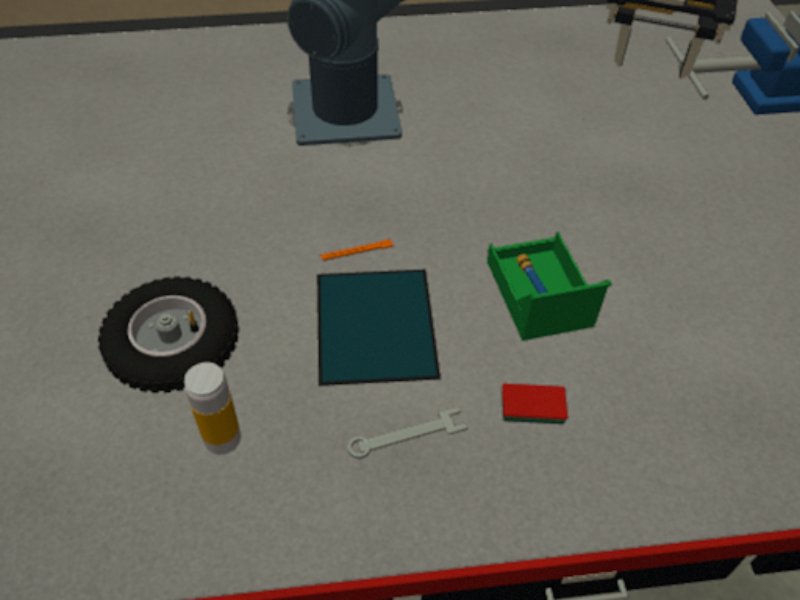

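View pics/b8.png

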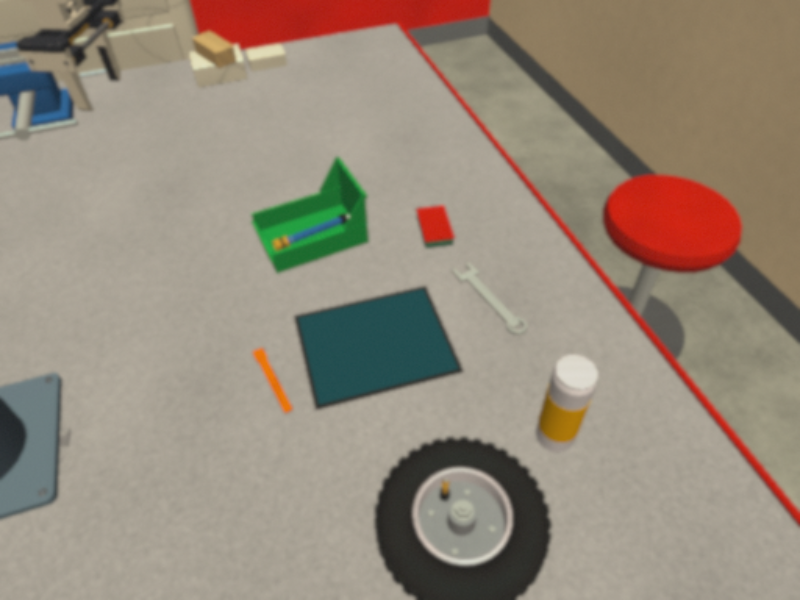

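The scene view shows the bin at (545,285) with the gauge, the mat at (378,325) and the wheel at (170,333). In the side view, the gauge runs from (278,243) to (346,216) and the valve is at (445,485). I'll enlarge all of these in one picture.

Run:
```python
from h import *
a=cv2.imread('pics/a_raw.png');b=cv2.imread('pics/b_raw.png')
def c(im,x,y): return cv2.resize(im[y:y+75,x:x+100],(400,300),interpolation=cv2.INTER_CUBIC)
cv2.imwrite('pics/q.png',np.vstack([np.hstack([c(a,300,145),c(b,150,98)]),np.hstack([c(a,60,180),c(b,240,285)])]))
# first estimates (mat in scene, 800px coordinates)
for u,v in [(318,273),(424,270),(438,377),(320,383)]: print('mat',at('a',u/1.5625,v/1.5625,.003).round(3))
for u,v in [(297,316),(425,289),(461,371),(317,406)]: print('matb',at('b',u/1.5625,v/1.5625,.003).round(3))
```

```text
mat [ 0.441 -0.081  0.003]
mat [0.454 0.093 0.003]
mat [0.668 0.082 0.003]
mat [ 0.659 -0.092  0.003]
matb [0.455 0.091 0.003]
matb [0.666 0.075 0.003]
matb [ 0.657 -0.095  0.003]
matb [ 0.445 -0.081  0.003]
```

View pics/q.png

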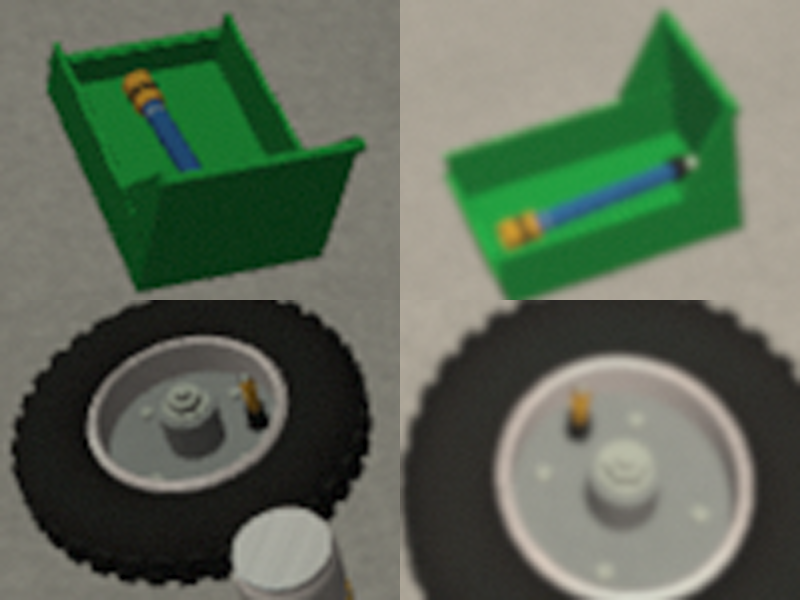

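The gauge chuck end is at about (137,78) in the scene crop and (503,233) in the side crop, with the collar at (685,167). The valve tip is at about (246,380) in the scene crop and (580,393) in the side crop.

Run:
```python
from h import *
def tri(p1,p2):
    o1,d1=ray('a',*p1);o2,d2=ray('b',*p2)
    A=np.c_[d1,-d2]; s=np.linalg.lstsq(A,o2-o1,rcond=None)[0]; x,y=o1+d1*s[0],o2+d2*s[1]; return ((x+y)/2).round(4),np.linalg.norm(x-y).round(4)
print('valve',tri((60+246/4,180+80/4),(240+180/4,285+93/4)), at('a',60+246/4,180+20,.0725),at('b',285,285+93/4,.0725))
print('nut',tri((60+185/4,180+98/4),(240+225/4,285+160/4)))
A=at('b',150+103/4,98+233/4,.013);B=at('b',150+285/4,98+167/4,.013);print('gauge b',A,B,np.linalg.norm(A-B),np.degrees(np.arctan2(*(B-A)[1::-1])))
print('chuck a',at('a',300+137/4,145+76/4,.013), 'a2 barrel',at('a',300+193/4,145+168/4,.013))
# bin rim corners
print('lip corners b',at('b',150+45/4,98+158/4,.045),at('b',150+110/4,98+297/4,.0))
print('bin back a',at('a',300+137/4,145+290/4,0),at('a',300+322/4,145+255/4,0))
print('back top',at('a',300+362/4,145+143/4,.105),at('a',300+125/4,145+187/4,.105))
```

```text
valve (array([ 0.5575, -0.2725,  0.0675]), np.float64(0.001)) [ 0.56146709 -0.2709675   0.0725    ] [ 0.55668727 -0.27504159  0.0725    ]
nut (array([ 0.5649, -0.3069,  0.0649]), np.float64(0.0011))
gauge b [0.45446954 0.25791108 0.013     ] [0.59003947 0.28075341 0.013     ] 0.13748083446400883 9.564001879483792
chuck a [0.45046594 0.25806525 0.013     ] a2 barrel [0.53176739 0.27458751 0.013     ]
lip corners b [0.43033287 0.31052221 0.045     ] [0.44709116 0.20877007 0.        ]
bin back a [0.61197497 0.22190922 0.        ] [0.59841976 0.34034079 0.        ]
back top [0.60032642 0.34008149 0.105     ] [0.61738004 0.198569   0.105     ]
```

```bash
R1="x"; python3 -m inch '0 0 0.07 0.0297 -0.0219 -0.006 0.05;0 0 0.07 0.0297 -0.0219 -0.006 0.05;0 0 0.07 0.0297 -0.0219 -0.006 0.05;0 0 0.07 0.0297 -0.0219 -0.006 0.05;0 0 0.07 0.0297 -0.0219 -0.006 0.05;0 0 0.07 0.0297 -0.0219 -0.006 0.05;0 0 0.07 0.0297 -0.0219 -0.006 0.05;0 0 0.07 0.0297 -0.0219 -0.006 0.05;0 0 0.07 0.0297 -0.0219 -0.006 0.05;0 0 0 0.0297 -0.0219 0 0.05' 10
python3 - <<'E'
from h import *
w=snap('wrist','w1'); cv2.imwrite('pics/w1.png',w); o=r.get_obs(); print(o['joint_positions'],o['ee_pos'],R.from_quat(o['eef_rot'],scalar_first=True).as_matrix())
P=cal('w1'); print(P)
E
```

```text
clock: 0.98
ee_pos: [0.5419, 0.272, 0.177]
eef_rot: [-0.001, -0.086, 0.996, -0.0]
ft_force: [0.2, 0.9, -0.2]
width: 0.0501
grip_force: 0.0
[ 0.2737239   0.40414295  1.46522041 -0.00391358  1.27050335 -1.46224993] [0.54816627 0.26762377 0.17737902] [[-0.98619588 -0.16556129  0.00267433]
 [-0.16556933  0.98619318 -0.00313212]
 [-0.00211885 -0.00353167 -0.99999152]]
(array([[323.6643737 ,   0.        , 255.46429991],
       [  0.        , 323.6643737 , 193.01002795],
       [  0.        ,   0.        ,   1.        ]]), array([0.47390787, 0.26014095, 0.32852456]), array([[-1.71414629e-01, -9.55488273e-01, -2.40123272e-01],
       [ 9.85198957e-01, -1.66295360e-01, -4.15796747e-02],
       [-2.02494317e-04, -2.43696562e-01,  9.69851507e-01]]))
```

View pics/w1.png

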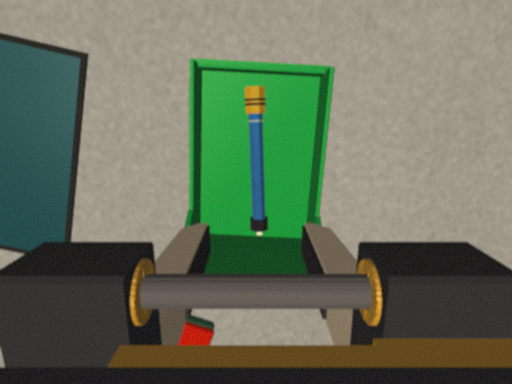

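The wrist view shows the gauge from chuck end (255,87) to collar end (259,230), between the side walls of the bin.

Run:
```python
from h import *
A=at('w1',255,87,.013);B=at('w1',259,230,.013);d=(B-A)/np.linalg.norm(B-A);print(A,B,np.linalg.norm(A-B),np.degrees(np.arctan2(d[1],d[0])),'mid',(A+B)/2,'grasp',(A+B)/2+.02*d)
for u,v in [(192,62),(332,70)]: print('lip',at('w1',u,v,.04))
for u,v in [(190,232),(320,236)]: print('back floor',at('w1',u,v,.004))
o=r.get_obs();print(o['ee_pos'])
```

```text
[0.45208995 0.25584232 0.013     ] [0.59028606 0.28403868 0.013     ] 0.14104325444899488 11.531866518076443 mid [0.52118801 0.2699405  0.013     ] grasp [0.54078428 0.27393876 0.013     ]
lip [0.44338805 0.20102652 0.04      ]
lip [0.42949674 0.3175312  0.04      ]
back floor [0.60845007 0.21264042 0.004     ]
back floor [0.58912602 0.35017724 0.004     ]
[0.54816627 0.26762377 0.17737902]
```

```bash
python3 -m inch '0 0 0.025 0 0 -0.02 0.05;0 0 0 0 0 -0.03 0.05;0 0 0 0 0 -0.03 0.05;0 0 0 0 0 -0.02 0.05;0 0 0 0 0 0 0.05;0 0 0 0 0 0 0.05;0 0 0 0 0 0 0.05;0 0 0 0 0 0 0.05;0 0 0 0 0 0 0.05;0 0 0 0 0 0 0.05' 10
```

```text
clock: 1.87
ee_pos: [0.5423, 0.274, 0.0801]
eef_rot: [0.001, -0.097, 0.995, 0.0]
ft_force: [-0.5, -0.2, 0.2]
width: 0.0502
grip_force: 0.0
```

```bash
python3 -m inch '0 0 0 -0.002 0 -0.02 0.05;0 0 0 0 0 -0.02 0.05;0 0 0 0 0 -0.014 0.05;0 0 0 0 0 -0.005 0.05;0 0 0 0 0 0 0.05;0 0 0 0 0 0 0.03;0 0 0 0 0 0 0.0;0 0 0 0 0 0 0.0;0 0 0 0 0 0 0.0;0 0 0 0 0 0 0.0' 30
python3 -m inch '0 0 0 0 0 0 0;0 0 0 0 0 0 0;0 0 0 0 0 0 0;0 0 0 0 0 0.01 0;0 0 0 0 0 0.02 0;0 0 0 0 0 0.03 0;0 0 0 0 0 0.04 0;0 0 0 0 0 0.04 0;0 0 0 0 0 0.03 0;0 0 0 0 0 0.01 0' 30
python3 - <<'E'
from h import *
w=snap('wrist','w2'); b=snap('side','b2'); 
cv2.imwrite('pics/w2.png',np.hstack([cv2.resize(w,(400,300)),cv2.resize(b[20:170,100:300],(400,300))]))
E
```

```text
clock: 2.7
ee_pos: [0.5398, 0.2737, 0.0201]
eef_rot: [0.0, -0.097, 0.995, 0.0]
ft_force: [-0.5, 0.4, -0.1]
width: 0.0211
grip_force: 0.0
clock: 3.53
ee_pos: [0.5419, 0.2745, 0.2062]
eef_rot: [0.005, -0.097, 0.995, 0.001]
ft_force: [1.6, -0.1, -0.5]
width: 0.0124
grip_force: 30.0
```

View pics/w2.png

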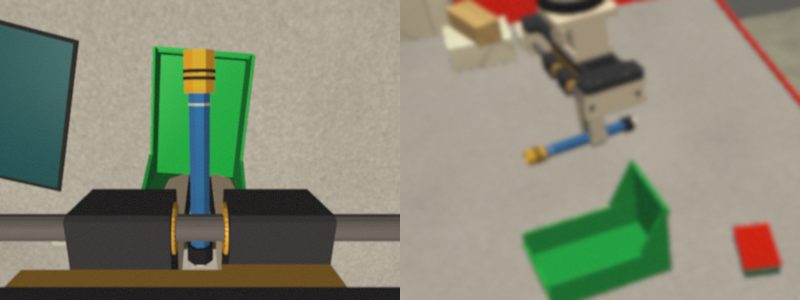

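The gauge is held straight in the fingers. I'll carry it over the mat while yawing.

```bash
python3 -m inch '0 0 -0.06 0 -0.010 0.01 0;0 0 -0.12 0 -0.025 0.01 0;0 0 -0.12 0 -0.025 0.01 0;0 0 -0.12 0 -0.025 0.01 0;0 0 -0.12 0 -0.025 0 0;0 0 -0.12 0 -0.025 0 0;0 0 -0.12 0 -0.025 0 0;0 0 -0.12 0 -0.025 0 0;0 0 -0.12 0 -0.025 0 0;0 0 -0.12 0 -0.025 0 0' 30
python3 -m inch '0 0 -0.12 0 -0.025 0 0;0 0 -0.12 0 -0.025 0 0;0 0 -0.12 0 -0.025 0 0;0 0 -0.12 0 -0.025 0 0;0 0 -0.12 0 -0.02 0 0;0 0 0 0 -0.01 0 0;0 0 0 0 0 0 0;0.05 0 0 0 0 0 0;0.10 0 0 0 0 0 0;0.10 0 0 0 0 0 0' 30
python3 - <<'E'
from h import *
o=r.get_obs();print(o['joint_positions'].round(3),o['ee_pos'],R.from_quat(o['eef_rot'],scalar_first=True).as_matrix().round(3))
print('can top',at('a',207/1.5625,378/1.5625,.15),at('b',575/1.5625,368/1.5625,.15))
E
```

```text
clock: 4.47
ee_pos: [0.5379, 0.0376, 0.2366]
eef_rot: [-0.003, 0.458, 0.889, -0.001]
ft_force: [0.2, -0.3, -0.8]
width: 0.0125
grip_force: 30.0
clock: 5.3
ee_pos: [0.5396, -0.0886, 0.2396]
eef_rot: [-0.089, 0.69, 0.713, 0.091]
ft_force: [-0.9, -0.0, -0.6]
width: 0.0127
grip_force: 30.0
[-0.514  0.294  1.498  0.223  1.48  -0.581] [ 0.53960111 -0.08859768  0.23963718] [[-0.032  0.999 -0.   ]
 [ 0.967  0.031  0.253]
 [ 0.253  0.008 -0.968]]
can top [ 0.73586009 -0.22804719  0.15      ] [ 0.73451224 -0.22956721  0.15      ]
```

The chuck end points along tool +x, so I need to choose a feasible hand azimuth at the valve. I'll use a quick wrist-orientation model for that.

```bash
cat > k.py <<'E'
from h import *
def Rot(j): return R.from_euler('ZYZYZ',[j[0],j[1]+j[2],j[3],j[4],j[5]+np.pi/2]) if False else R.from_euler('z',j[0])*R.from_euler('y',j[1]+j[2])*R.from_euler('z',j[3])*R.from_euler('y',j[4])*R.from_euler('z',j[5]+np.pi/2)
def wr(j1,th,M):
    e=(R.from_euler('z',j1)*R.from_euler('y',th)).inv()*R.from_matrix(M)
    a,b,c=e.as_euler('ZYZ'); return a,b,(c-np.pi/2+np.pi)%(2*np.pi)-np.pi
E
python3 - <<'E'
from k import *
o=r.get_obs();print(Rot(o['joint_positions']).as_matrix().round(3))
for al in range(-60,101,20):
    a=np.radians(al); z=np.array([np.cos(a),np.sin(a),0]); x=np.array([0,0,-1.]); M=np.c_[x,np.cross(z,x),z]
    for th in (1.8,2.2):
        for d in (0,):
            print(al,th,np.round(wr(-.5,th,M),2), 'other j6', np.round(wr(-.5,th,M@np.diag([-1,-1,1]))[2],2))
E
```

```text
[[-0.032  0.999 -0.   ]
 [ 0.967  0.031  0.253]
 [ 0.253  0.008 -0.968]]
-60 1.8 [-1.93  0.59  0.42] other j6 -2.72
-60 2.2 [-2.34  0.81  0.95] other j6 -2.19
-40 1.8 [-2.42  0.3   0.87] other j6 -2.27
-40 2.2 [-2.81  0.66  1.31] other j6 -1.83
-20 1.8 [2.55 0.27 2.14] other j6 -1.0
-20 2.2 [2.89 0.64 1.77] other j6 -1.37
0 1.8 [1.96 0.55 2.69] other j6 -0.45
0 2.2 [2.39 0.78 2.15] other j6 -0.99
20 1.8 [1.77 0.87 2.84] other j6 -0.3
20 2.2 [2.05 1.01 2.37] other j6 -0.77
40 1.8 [1.66 1.21 2.9 ] other j6 -0.25
40 2.2 [1.8  1.27 2.48] other j6 -0.66
60 1.8 [1.58 1.55 2.91] other j6 -0.23
60 2.2 [1.58 1.55 2.51] other j6 -0.63
80 1.8 [1.49 1.89 2.9 ] other j6 -0.24
80 2.2 [1.37 1.83 2.49] other j6 -0.66
100 1.8 [1.39 2.22 2.85] other j6 -0.29
100 2.2 [1.13 2.1  2.39] other j6 -0.75
```

```bash
python3 -m inch '-0.10 0 0 0 0 0.01 0;-0.10 0 0 0 0 0.01 0;-0.05 0 0 0 0 0 0;0 0 -0.06 0 0 0 0;0 0 -0.12 0 0 0 0;0 0 -0.12 0 0 0 0;0 0 -0.12 0 0 0 0;0 0 -0.12 0 0 0 0;0 0 -0.12 0 0 0 0;0 0 -0.12 0 0 0 0' 30
python3 -m inch '0 0 -0.12 0 0 0 0;0 0 -0.12 0 0 0 0;0 0 -0.12 0 0 0 0;0 0 -0.12 0 0 0 0;0 0 -0.12 0 0 0 0;0 0 -0.12 0 0 0 0;0 0 -0.12 0 0 0 0;0 0 -0.12 0 0 0 0;0 0 -0.12 0 0 0 0;0 0 -0.12 0 0 0 0' 30
python3 -m inch '0 0 -0.12 0 0 0 0;0 0 -0.12 0 0 0 0;0 0 -0.12 0 0 0 0;0 0 -0.12 0 0 0 0;0 0 -0.12 0 0 0 0;0 0 -0.12 0 0 0 0;0 0 -0.12 0 0 0 0;0 0 -0.06 0 0 0 0;0 0 0 0 0 0 0;0 0 0 0 0 0 0' 30
python3 - <<'E'
from h import *
o=r.get_obs();print(o['joint_positions'].round(3),o['ee_pos'],R.from_quat(o['eef_rot'],scalar_first=True).as_matrix().round(3))
E
```

```text
clock: 6.13
ee_pos: [0.539, -0.0895, 0.2584]
eef_rot: [-0.001, 0.918, 0.396, -0.001]
ft_force: [1.1, -0.4, -0.9]
width: 0.0125
grip_force: 30.0
clock: 6.97
ee_pos: [0.539, -0.0895, 0.2584]
eef_rot: [-0.001, 0.982, -0.191, -0.001]
ft_force: [0.0, 0.3, -0.3]
width: 0.0124
grip_force: 30.0
clock: 7.8
ee_pos: [0.5392, -0.09, 0.2588]
eef_rot: [0.0, 0.803, -0.597, -0.001]
ft_force: [-0.5, 0.2, -1.6]
width: 0.0122
grip_force: 30.0
[-0.37   0.237  1.499  0.     1.407  2.48 ] [ 0.5391855  -0.08998901  0.25876026] [[ 0.288 -0.958 -0.002]
 [-0.958 -0.288  0.001]
 [-0.002  0.001 -1.   ]]
```

```bash
python3 -m inch '0.057 0.0175 0 0 0 0 0;0.1147 0.035 0 0 0 0 0;0.1147 0.035 0 0 0 0 0;0.1147 0.035 0 0 0 0 0;0.1147 0.035 0 0 0 0 0;0.1147 0.035 0 0 0 0 0;0.1147 0.035 0 0 0 0 0;0.1147 0.035 0 0 0 0 0;0.057 0.0175 0 0 0 0 0;0 0 0 0 0 0 0' 30
python3 - <<'E'
from h import *
o=r.get_obs();print(o['joint_positions'].round(3),o['ee_pos'],R.from_quat(o['eef_rot'],scalar_first=True).as_matrix().round(3))
E
```

```text
clock: 8.63
ee_pos: [0.5392, -0.0923, 0.2559]
eef_rot: [-0.274, 0.709, -0.531, -0.375]
ft_force: [-0.1, -0.3, -0.6]
width: 0.0124
grip_force: 30.0
[-0.688  0.664  1.214  0.546  2.074  2.228] [ 0.53920796 -0.0923228   0.25590869] [[ 0.155 -0.958 -0.241]
 [-0.547 -0.286  0.787]
 [-0.823  0.01  -0.568]]
```

```bash
python3 -m inch '0.1147 0.035 0 0 0 0 0;0.1147 0.035 0 0 0 0 0;0.1147 0.035 0 0 0 0 0;0.1147 0.035 0 0 0 0 0;0.1147 0.035 0 0 0 0 0;0 0 -0.06 0 -0.01 0 0;0 0 -0.12 0 -0.014 0 0;0 0 -0.12 0 -0.014 0 0;0 0 -0.12 0 -0.014 0 0;0 0 -0.12 0 -0.014 0 0' 30
python3 - <<'E'
from h import *
o=r.get_obs();print(o['joint_positions'].round(3),o['ee_pos'],R.from_quat(o['eef_rot'],scalar_first=True).as_matrix().round(3))
E
```

```text
clock: 9.47
ee_pos: [0.5401, -0.1575, 0.2596]
eef_rot: [0.552, -0.436, 0.564, 0.432]
ft_force: [-0.2, -0.3, 0.5]
width: 0.0124
grip_force: 30.0
[-0.999  0.806  1.487  1.007  2.096  2.264] [ 0.5400934  -0.1575281   0.25957203] [[-0.01  -0.969  0.246]
 [-0.014  0.246  0.969]
 [-1.     0.006 -0.016]]
```

```bash
python3 -m inch '0 0 -0.12 0.002 -0.017 -0.005 0;0 0 -0.12 0.002 -0.017 -0.005 0;0 0 -0.12 0.002 -0.017 -0.005 0;0 0 -0.12 0.002 -0.017 -0.005 0;0 0 -0.12 0.002 -0.017 -0.005 0;0 0 -0.09 0.002 -0.017 -0.005 0;0 0 0 0 -0.017 -0.005 0;0 0 0 0 0 -0.005 0;0 0 0 0 0 0 0;0 0 0 0 0 0 0' 30
python3 - <<'E'
from h import *
a=snap('scene','a3');b=snap('side','b3');w=snap('wrist','w3')
o=r.get_obs();print(o['joint_positions'].round(3),o['ee_pos'],R.from_quat(o['eef_rot'],scalar_first=True).as_matrix().round(3))
def c(im,x,y): return cv2.resize(im[y:y+100,x:x+133],(400,300),interpolation=cv2.INTER_CUBIC)
cv2.imwrite('pics/q3.png',np.vstack([np.hstack([c(a,55,120),c(b,220,220)]),np.hstack([cv2.resize(w,(400,300)),cv2.resize(a,(400,300))])]))
E
```

```text
clock: 10.3
ee_pos: [0.5519, -0.2753, 0.2197]
eef_rot: [0.666, -0.221, 0.677, 0.223]
ft_force: [1.0, 0.4, -1.4]
width: 0.0125
grip_force: 30.0
[-1.266  0.745  1.82   1.28   1.74   2.129] [ 0.55195418 -0.27527565  0.21987952] [[-0.016 -0.596  0.803]
 [-0.001  0.803  0.596]
 [-1.     0.009 -0.013]]
```

View pics/q3.png

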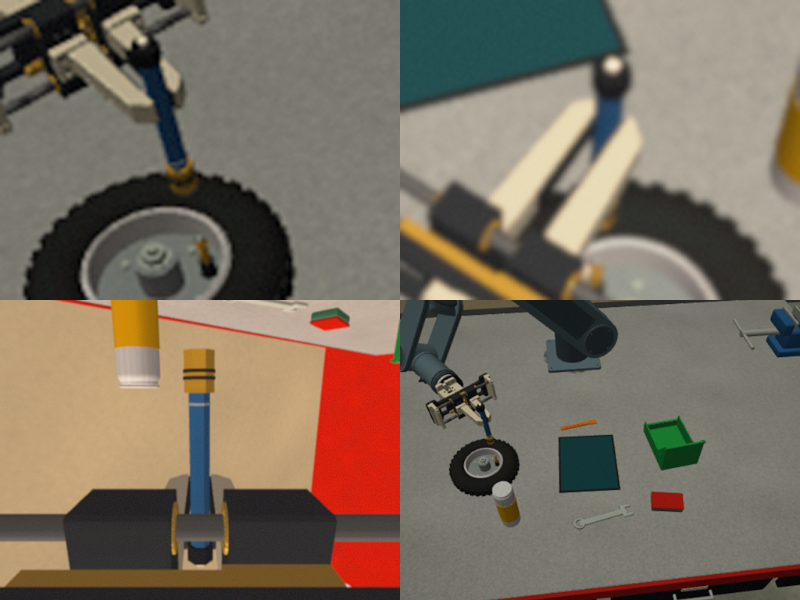

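The scene crop shows the gauge upright, with the chuck mouth at about (182,189) and the valve tip at (201,240). The wrist view confirms that it is square in the fingers. I'll go lower and compare the two.

```bash
python3 - <<'E'
from h import *
m=at('a3',55+182/3.0,120+189/3,.13); t=at('a3',55+201/3,120+238/3,.0715); print(m,t,t-m)
E
python3 -m inch '0 0 0 0 0 -0.01 0;0 0 0 0 0 -0.01 0;0 0 0 0 0 -0.01 0;0 0 0 0 0 -0.01 0;0 0 0 0 0 0 0;0 0 0 0 0 0 0;0 0 0 0 0 0 0;0 0 0 0 0 0 0;0 0 0 0 0 0 0;0 0 0 0 0 0 0' 40
python3 - <<'E'
from h import *
a=snap('scene','a4');b=snap('side','b4')
o=r.get_obs();print(o['ee_pos'],R.from_quat(o['eef_rot'],scalar_first=True).as_matrix().round(3))
def c(im,x,y): return cv2.resize(im[y:y+75,x:x+50],(400,600),interpolation=cv2.INTER_CUBIC)
cv2.imwrite('pics/q4.png',np.hstack([c(a,90,140),c(b,260,245)]))
E
```

```text
[ 0.56034087 -0.27296224  0.13      ] [ 0.55875732 -0.27014676  0.0715    ] [-0.00158355  0.00281548 -0.0585    ]
clock: 11.28
ee_pos: [0.5515, -0.2764, 0.18]
eef_rot: [0.666, -0.22, 0.677, 0.223]
ft_force: [0.5, -0.2, -0.8]
width: 0.0123
grip_force: 40.0
[ 0.5515649  -0.27641767  0.17996768] [[-0.016 -0.595  0.804]
 [-0.     0.804  0.595]
 [-1.     0.009 -0.013]]
```

View pics/q4.png

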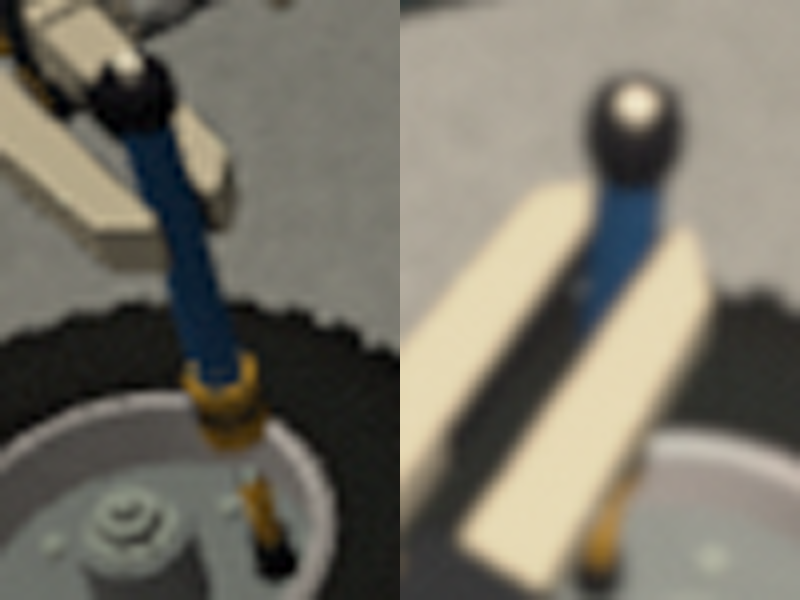

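Run:
```python
from h import *
A=lambda x,y,z:at('a4',90+x/8-.5+.06,140+y/8-.5+.06,z).round(4)
B=lambda x,y,z:at('b4',260+(x-400)/8-.44,245+y/8-.44,z).round(4)
print('scene mouth',A(234,438,.09),'rodend',A(127,60,.236),'tip',A(249,484,.070),'pin',A(246,466,.0736))
print('side rodend',B(636,103,.236),'tip(b)',at('b',285-.4,308.25-.4,.07))
print('pred px scene', [((proj('a4',(.5571,-.2722,z))-[90,140]+.44)*8).round(0) for z in (.236,.09)],'side',[((proj('b4',(.5571,-.2722,z))-[260,245]+.44)*8+[400,0]).round(0) for z in (.236,.09)])
for P in [(.558,-.273,.07),(.558,-.273,.0)]: print(((proj('b4',P)-[260,245]+.44)*8+[400,0]).round(0))
```

```text
scene mouth [ 0.5589 -0.2738  0.09  ] rodend [ 0.5566 -0.2731  0.236 ] tip [ 0.5593 -0.2734  0.07  ] pin [ 0.5556 -0.2737  0.0736]
side rodend [ 0.5578 -0.2724  0.236 ] tip(b) [ 0.55682625 -0.2730357   0.07      ]
pred px scene [array([130.,  61.]), array([240., 433.])] side [array([632., 103.]), array([603., 462.])]
[605. 505.]
[594. 633.]
```

The gauge lines up with the valve to within about 1.5 mm. I'll square the 1 degree tilt and descend.

```bash
python3 -m inch '0 -0.016 0 0 0 -0.005 0;0 0 0 0 0 -0.005 0;0 0 0 0 0 -0.005 0;0 0 0 0 0 -0.004 0;0 0 0 0 0 -0.003 0;0 0 0 0 0 -0.002 0;0 0 0 0 0 -0.001 0;0 0 0 0 0 0 0;0 0 0 0 0 0 0;0 0 0 0 0 0 0' 60
python3 -m inch '0 0 0 0 0 -0.001 0;0 0 0 0 0 0 0;0 0 0 0 0 -0.001 0;0 0 0 0 0 0 0;0 0 0 0 0 0 0;0 0 0 0 0 0 0;0 0 0 0 0 0 0;0 0 0 0 0 0 0;0 0 0 0 0 0 0;0 0 0 0 0 0 0' 60
```

```text
clock: 12.22
ee_pos: [0.5516, -0.2764, 0.1548]
eef_rot: [0.672, -0.221, 0.671, 0.221]
ft_force: [-0.9, 0.1, -0.0]
width: 0.0117
grip_force: 60.0
clock: 13.05
ee_pos: [0.5516, -0.2764, 0.1528]
eef_rot: [0.672, -0.221, 0.671, 0.221]
ft_force: [0.8, -0.6, 4.5]
width: 0.0118
grip_force: 60.0
```

Contact at 4.5 N, which is the pin's spring. I'll keep going.

```bash
python3 -m inch '0 0 0 0 0 -0.001 0;0 0 0 0 0 0 0;0 0 0 0 0 -0.001 0;0 0 0 0 0 0 0;0 0 0 0 0 0 0;0 0 0 0 0 0 0;0 0 0 0 0 0 0;0 0 0 0 0 0 0;0 0 0 0 0 0 0;0 0 0 0 0 0 0' 60
python3 -m inch '0 0 0 0 0 -0.0005 0;0 0 0 0 0 0 0;0 0 0 0 0 -0.0005 0;0 0 0 0 0 0 0;0 0 0 0 0 0 0;0 0 0 0 0 0 0;0 0 0 0 0 0 0;0 0 0 0 0 0 0;0 0 0 0 0 0 0;0 0 0 0 0 0 0' 60
```

```text
clock: 13.88
ee_pos: [0.5515, -0.2764, 0.152]
eef_rot: [0.673, -0.221, 0.67, 0.222]
ft_force: [-0.4, -0.4, 9.4]
width: 0.0121
grip_force: 60.0
clock: 14.72
ee_pos: [0.5515, -0.2765, 0.1514]
eef_rot: [0.673, -0.221, 0.67, 0.221]
ft_force: [0.2, -0.4, 10.2]
width: 0.0115
grip_force: 60.0
```

```bash
python3 -m inch '0 0 0 0 0 -0.0005 0;0 0 0 0 0 0 0;0 0 0 0 0 -0.0005 0;0 0 0 0 0 0 0;0 0 0 0 0 -0.0005 0;0 0 0 0 0 0 0;0 0 0 0 0 0 0;0 0 0 0 0 0 0;0 0 0 0 0 0 0;0 0 0 0 0 0 0' 60
python3 - <<'E'
from h import *
a=snap('scene','a5');b=snap('side','b5')
def c(im,x,y): return cv2.resize(im[y:y+75,x:x+50],(400,600),interpolation=cv2.INTER_CUBIC)
cv2.imwrite('pics/q5.png',np.hstack([c(a,90,140),c(b,260,245)]))
E
```

```text
clock: 15.55
ee_pos: [0.5515, -0.2764, 0.1503]
eef_rot: [0.673, -0.221, 0.67, 0.222]
ft_force: [0.3, -0.1, 11.3]
width: 0.0119
grip_force: 60.0
```

View pics/q5.png

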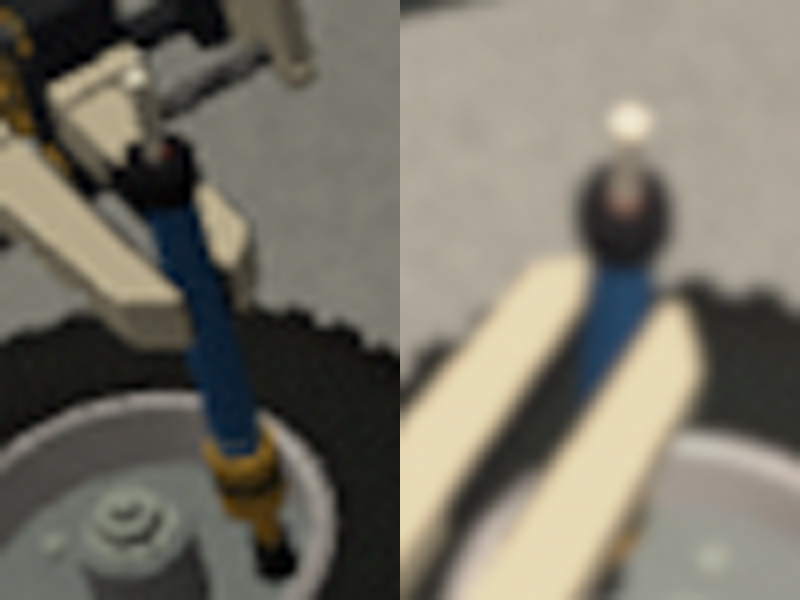

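Both views show the rod out, with its end at (134,77) in the scene crop and (630,122) in the side crop. I'll press on to the hard stop and hold.

```bash
python3 -m inch '0 0 0 0 0 -0.0005 0;0 0 0 0 0 0 0;0 0 0 0 0 -0.0005 0;0 0 0 0 0 0 0;0 0 0 0 0 0 0;0 0 0 0 0 0 0;0 0 0 0 0 0 0;0 0 0 0 0 0 0;0 0 0 0 0 0 0;0 0 0 0 0 0 0' 60
python3 -m inch '0 0 0 0 0 -0.0005 0;0 0 0 0 0 0 0;0 0 0 0 0 -0.0005 0;0 0 0 0 0 0 0;0 0 0 0 0 0 0;0 0 0 0 0 0 0;0 0 0 0 0 0 0;0 0 0 0 0 0 0;0 0 0 0 0 0 0;0 0 0 0 0 0 0' 60
```

```text
clock: 16.48
ee_pos: [0.5515, -0.2765, 0.1502]
eef_rot: [0.674, -0.221, 0.669, 0.222]
ft_force: [-0.6, -0.0, 15.3]
width: 0.0118
grip_force: 60.0
clock: 17.32
ee_pos: [0.5515, -0.2765, 0.15]
eef_rot: [0.674, -0.221, 0.669, 0.222]
ft_force: [-0.0, 0.8, 17.8]
width: 0.0118
grip_force: 60.0
```

The gauge is at the hard stop at 17.8 N, and it stayed at 15 N or more for over a second. I'll lift off and reverse the path.

```bash
python3 -m inch '0 0 0 0 0 0.005 0;0 0 0 0 0 0.01 0;0 0 0 0 0 0.015 0;0 0 0 0 0 0.02 0;0 0 0 0 0 0.02 0;0 0 0 0 0 0.02 0;0 0 0.06 0 0.01 0.01 0;0 0 0.12 0 0.017 0.005 0;0 0 0.12 0 0.017 0 0;0 0 0.12 0 0.017 0 0' 40
python3 -m inch '0 0 0.12 0 0.017 0 0;0 0 0.12 0 0.017 0 0;0 0 0.12 0 0.017 0 0;0 0 0.12 0 0.017 0 0;0 0 0.12 0 0.017 0 0;0 0 0.12 0 0.017 0 0;0 0 0.06 0 0.017 0 0;0 0 0 0 0.01 0 0;0 0 0 0 0 0 0;0 0 0 0 0 0 0' 40
python3 - <<'E'
from h import *
o=r.get_obs();print(o['joint_positions'].round(3),o['ee_pos'],R.from_quat(o['eef_rot'],scalar_first=True).as_matrix().round(3))
E
```

```text
clock: 18.15
ee_pos: [0.5511, -0.2157, 0.2509]
eef_rot: [0.609, -0.358, 0.611, 0.357]
ft_force: [0.5, -0.3, -1.1]
width: 0.0124
grip_force: 40.0
clock: 18.98
ee_pos: [0.5513, -0.0862, 0.2509]
eef_rot: [0.429, -0.561, 0.43, 0.562]
ft_force: [-0.2, -0.4, -1.1]
width: 0.0127
grip_force: 40.0
[-0.729  0.957  1.179  0.883  2.358  2.283] [ 0.55128533 -0.08619388  0.25093343] [[-0.002 -0.965 -0.262]
 [ 0.    -0.262  0.965]
 [-1.     0.002  0.001]]
```

```bash
python3 -m inch '-0.058 -0.0157 0 0 0 0 0;-0.1158 -0.0314 0 0 0.005 0 0;-0.1158 -0.0314 0 0 0.01 0 0;-0.1158 -0.0314 0 0 0.01 0 0;-0.1158 -0.0314 0 0 0.01 0 0;-0.1158 -0.0314 0 0 0.01 0 0;-0.1158 -0.0314 0 0 0.01 0 0;-0.1158 -0.0314 0 0 0.01 0 0;-0.1158 -0.0314 0 0 0.01 0 0;-0.1158 -0.0314 0 0 0.01 0 0' 30
python3 -m inch '-0.1158 -0.0314 0 0 0.01 0 0;-0.1158 -0.0314 0 0 0.01 0 0;-0.1158 -0.0314 0 0 0 0 0;-0.058 -0.0157 0 0 0 -0.01 0;0 0 0 0 0 -0.03 0;0 0 0 0 0 -0.03 0;0 0 0 0 0 -0.03 0;0 0 0 0 0 -0.02 0;0 0 0 0 0 0 0;0 0 0 0 0 0 0' 30
python3 - <<'E'
from h import *
o=r.get_obs();print(o['joint_positions'].round(3),o['ee_pos'],R.from_quat(o['eef_rot'],scalar_first=True).as_matrix().round(3))
E
```

```text
clock: 19.82
ee_pos: [0.5513, -0.0041, 0.2522]
eef_rot: [-0.129, 0.775, -0.596, -0.167]
ft_force: [0.5, 0.9, -2.0]
width: 0.0122
grip_force: 30.0
clock: 20.65
ee_pos: [0.5503, 0.0169, 0.1306]
eef_rot: [-0.002, 0.793, -0.609, -0.006]
ft_force: [-0.4, -0.6, 0.1]
width: 0.0126
grip_force: 30.0
[-0.178  0.353  1.669  0.011  1.129  2.698] [0.55028435 0.01693149 0.13058176] [[ 0.258 -0.966 -0.007]
 [-0.966 -0.258  0.011]
 [-0.013  0.004 -1.   ]]
```

```bash
python3 -m inch '-0.0125 -0.0034 0 0 0 -0.01 0;0 0 0 0 0 -0.025 0;0 0 0 0 0 -0.025 0;0 0 0 0 0 -0.02 0;0 0 0 0 0 -0.012 0;0 0 0 0 0 -0.008 0;0 0 0 0 0 -0.005 0;0 0 0 0 0 0 0;0 0 0 0 0 0 0;0 0 0 0 0 0 0' 30
python3 - <<'E'
from h import *
a=snap('scene','a6');b=snap('side','b6')
o=r.get_obs();print(o['ee_pos'],R.from_quat(o['eef_rot'],scalar_first=True).as_matrix().round(3))
def c(im,x,y): return cv2.resize(im[y:y+100,x:x+100],(400,400),interpolation=cv2.INTER_CUBIC)
cv2.imwrite('pics/q6.png',np.hstack([c(a,195,150),c(b,190,170)]))
E
```

```text
clock: 21.48
ee_pos: [0.5526, 0.0183, 0.0274]
eef_rot: [0.001, 0.794, -0.608, 0.001]
ft_force: [0.5, -0.2, 0.1]
width: 0.0123
grip_force: 30.0
[0.55232972 0.01850045 0.02718677] [[ 0.261 -0.965  0.001]
 [-0.965 -0.261 -0.002]
 [ 0.003 -0.    -1.   ]]
```

View pics/q6.png

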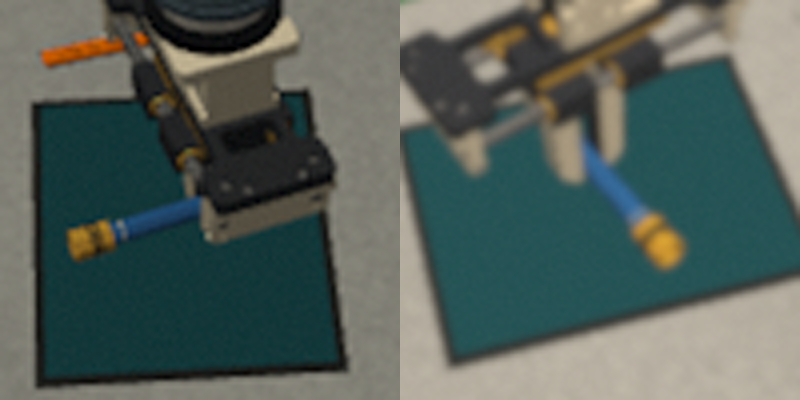

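The gauge is over the mat, close to it and level, with the chuck at (90,240) in the scene crop. I'll lower it gently.

```bash
python3 -m inch '0 0 0 0 0 -0.002 0;0 0 0 0 0 -0.002 0;0 0 0 0 0 -0.001 0;0 0 0 0 0 -0.001 0;0 0 0 0 0 -0.001 0;0 0 0 0 0 -0.0005 0;0 0 0 0 0 0 0;0 0 0 0 0 0 0;0 0 0 0 0 0 0;0 0 0 0 0 0 0' 15
```

```text
clock: 22.42
ee_pos: [0.5515, 0.0187, 0.0189]
eef_rot: [0.001, 0.794, -0.608, 0.0]
ft_force: [-1.5, 1.2, 4.1]
width: 0.013
grip_force: 15.0
```

```bash
python3 -m inch '0 0 0 0 0 0 0.014;0 0 0 0 0 0 0.018;0 0 0 0 0 0 0.025;0 0 0 0 0 0 0.035;0 0 0 0 0 0 0.04;0 0 0 0 0 0 0.04;0 0 0 0 0 0 0.04;0 0 0 0 0 0 0.04;0 0 0 0 0 0 0.04;0 0 0 0 0 0 0.04' 10
python3 -m inch '0 0 0 0 0 0.005 0.04;0 0 0 0 0 0.01 0.04;0 0 0 0 0 0.02 0.04;0 0 0 0 0 0.03 0.04;0 0 0 0 0 0.04 0.04;0 0 0 0 0 0.04 0.04;0 0 0 -0.02 0 0.03 0.04;0 0 0 -0.04 0 0.01 0.04;0 0 0 -0.04 0 0 0.04;0 0 0 -0.04 0 0 0.04'
python3 -m inch '0 0 0 -0.02 0.02 0 0.04;0 0 0 0 0 0 0.04;0 0 0 0 0 0 0.04;0 0 0 0 0 0 0.04;0 0 0 0 0 0 0.04;0 0 0 0 0 0 0.04;0 0 0 0 0 0 0.04;0 0 0 0 0 0 0.04;0 0 0 0 0 0 0.04;0 0 0 0 0 0 0.04'
python3 - <<'E'
from h import *
a=snap('scene','a7');b=snap('side','b7')
def c(im,x,y): return cv2.resize(im[y:y+100,x:x+100],(400,400),interpolation=cv2.INTER_CUBIC)
cv2.imwrite('pics/q7.png',np.hstack([c(a,195,150),c(b,190,170)]))
E
```

```text
clock: 23.25
ee_pos: [0.5515, 0.0186, 0.0187]
eef_rot: [0.001, 0.794, -0.608, 0.0]
ft_force: [0.4, -0.9, -0.6]
width: 0.0398
grip_force: 0.0
clock: 24.08
ee_pos: [0.4107, 0.0186, 0.2055]
eef_rot: [0.0, 0.794, -0.608, 0.002]
ft_force: [0.3, -0.6, 0.9]
width: 0.0403
grip_force: 0.0
clock: 24.92
ee_pos: [0.3916, 0.0386, 0.2034]
eef_rot: [0.001, 0.794, -0.608, -0.0]
ft_force: [0.0, 0.8, 0.0]
width: 0.04
grip_force: 0.0
```

View pics/q7.png

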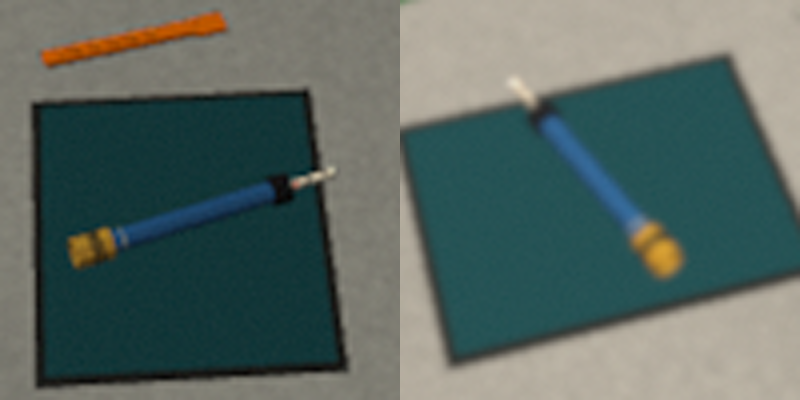

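The gauge lies flat near the middle of the mat, from chuck (75,250) to collar (292,187) in the scene crop. The rod is roughly 25 mm out, with its end at (335,171). The arm is clear, so I'm handing in.

```bash
python3 -c "
from plant import r
print(r.hand_in())"
```

```text
the job is handed in; nothing more can be done
None
```

I pressed the gauge fully onto the valve and held it there for over a second at 15–18 N, then laid it flat near the centre of the mat with the rod roughly 25 mm out; the job is handed in, but no verdict came back.

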